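Sort the stripped-down clamping parts back into their trays

TASK

Five clamping parts from a stripped-down set-up lie mixed on the trolley: put each into the tray that already holds its own kind (black step blocks, golden T-slot nuts, silver collar nut). Set every part down, without dropping it, upright on the tray floor in the free space in front of the row and not on top of another part, the step blocks with their length parallel to the row already there. Leave the ring gauge and the plug gauge where they stand.

Things in the scene. Friction and masses are not known exactly. Their poses are not given: they have to be found in the camera images.
- step_block_a: Loose stepped clamping block (heel block of a milling clamping kit), black steel, 50 mm long (x), 32 mm wide (y), seven steps rising along +x from 12 to 38 mm high; about 270 g, centre of mass 5 mm to +x of the origin. Its 32 mm wide sides are flat: grip across y. Origin: centre of the underside; z up. Two alike.
- step_block_b: Loose stepped clamping block (heel block of a milling clamping kit), black steel, 50 mm long (x), 32 mm wide (y), seven steps rising along +x from 12 to 38 mm high; about 270 g, centre of mass 5 mm to +x of the origin. Its 32 mm wide sides are flat: grip across y. Origin: centre of the underside; z up. Two alike.
- t_nut_a: Loose T-slot nut, golden (yellow-passivated) steel, about 100 g: flange 28 x 28 x 10 mm at the bottom, above it a neck 18 mm wide (y), 28 mm long (x); 24 mm high in all, dark threaded hole. Its two end faces, 28 mm apart across x, are flat over the full height. Origin: centre of the underside; z up. Two alike.
- t_nut_b: Loose T-slot nut, golden (yellow-passivated) steel, about 100 g: flange 28 x 28 x 10 mm at the bottom, above it a neck 18 mm wide (y), 28 mm long (x); 24 mm high in all, dark threaded hole. Its two end faces, 28 mm apart across x, are flat over the full height. Origin: centre of the underside; z up. Two alike.
- collar_nut: Loose hexagon nut with collar, bright silver zinc-plated steel, 24 mm high, about 80 g: round collar 31 mm across and 4.5 mm thick at the bottom, above it a hexagon 24 mm across flats (one pair of flats faces +y and -y, the others every 60 degrees), dark threaded hole. Origin: centre of the underside; z up.
- tray_step_blocks: Blue open tray, fixed, 150 x 150 mm; walls and floor 4 mm thick, walls 44 mm high, front wall 26 mm. Along the rear wall stands a row of two black step blocks 38 mm high, end to end, lengthwise along y. Free floor: tray x = -71 to +36 mm, y = -71 to +71 mm. Origin: centre of the underside (the floor is 4 mm above it); x to the rear wall, y along the row, z up.
- tray_t_nuts: Red open tray, fixed, 150 x 150 mm; walls and floor 4 mm thick, walls 44 mm high, front wall 26 mm. Along the rear wall stands a row of four golden T-slot nuts 24 mm high. Free floor: tray x = -71 to +40 mm, y = -71 to +71 mm. Origin: centre of the underside (the floor is 4 mm above it); x to the rear wall, y along the row, z up.
- tray_nuts: Green open tray, fixed, 150 x 150 mm; walls and floor 4 mm thick, walls 44 mm high, front wall 26 mm. Along the rear wall stands a row of four silver collar nuts 24 mm high. Free floor: tray x = -71 to +38 mm, y = -71 to +71 mm. Origin: centre of the underside (the floor is 4 mm above it); x to the rear wall, y along the row, z up.
- ring_gauge: Bystander, loose: bright steel ring gauge lying flat, 60 mm outside, 35 mm bore, 16 mm thick. Origin: centre of its underside.
- plug_gauge: Bystander, loose: plug gauge standing upright, bright steel plug 42 mm in diameter and 28 mm high with a black handle 18 mm in diameter above it, 70 mm high in all. Origin: centre of its underside.
There are look-alikes about, which are no part of the job. There is more than one size of the tray_nuts; the one meant has the size given above.

How it is judged:
At the end, for the whole second after the job is handed in: Each part in its kind's tray: origin within 68 mm of the tray centre along tray x and y, underside under 5 mm above the tray floor (not on another part), upright within 0.15 rad; step blocks' length within 0.26 rad of the row direction (tray y), either way round; all released and at rest (x of step_block_a in the frame of tray_step_blocks between -0.068 and 0.068 m and y of step_block_a in the frame of tray_step_blocks between -0.068 and 0.068 m and z of step_block_a in the frame of tray_step_blocks between 0 and 0.009 m and angle between each of step_block_a, step_block_b, t_nut_a, t_nut_b, collar_nut's own z axis and vertical below 0.15 rad and linear speed of each of step_block_a, step_block_b, t_nut_a, t_nut_b, collar_nut below 0.02 m/s and angle between the x axis of each of step_block_a, step_block_b and the y axis of tray_step_blocks, either way round below 0.26 rad and x of step_block_b in the frame of tray_step_blocks between -0.068 and 0.068 m and y of step_block_b in the frame of tray_step_blocks between -0.068 and 0.068 m and z of step_block_b in the frame of tray_step_blocks between 0 and 0.009 m and x of t_nut_a in the frame of tray_t_nuts between -0.068 and 0.068 m and y of t_nut_a in the frame of tray_t_nuts between -0.068 and 0.068 m and z of t_nut_a in the frame of tray_t_nuts between 0 and 0.009 m and x of t_nut_b in the frame of tray_t_nuts between -0.068 and 0.068 m and y of t_nut_b in the frame of tray_t_nuts between -0.068 and 0.068 m and z of t_nut_b in the frame of tray_t_nuts between 0 and 0.009 m and x of collar_nut in the frame of tray_nuts between -0.068 and 0.068 m and y of collar_nut in the frame of tray_nuts between -0.068 and 0.068 m and z of collar_nut in the frame of tray_nuts between 0 and 0.009 m); the robot touches nothing.
It fails at once if the ring gauge or the plug gauge is moved by more than 15 mm or tipped over (distance of any of ring_gauge, plug_gauge from where it was at the start of the episode above 0.015 m or angle between plug_gauge's own z axis and vertical above 0.3 rad).
It fails at once if a part is dropped or thrown: it moves faster than 0.7 m/s (a free fall of 25 mm) with no finger on it ((linear speed of step_block_a above 0.7 m/s and contact force between the fingers and step_block_a below 0.05 N) or (linear speed of t_nut_a above 0.7 m/s and contact force between the fingers and t_nut_a below 0.05 N) or (linear speed of collar_nut above 0.7 m/s and contact force between the fingers and collar_nut below 0.05 N) or (linear speed of step_block_b above 0.7 m/s and contact force between the fingers and step_block_b below 0.05 N) or (linear speed of t_nut_b above 0.7 m/s and contact force between the fingers and t_nut_b below 0.05 N)).
It also fails if it takes over 118 s, if anything falls off the work surface, if the arm or the gripper's body presses on something with over 40 N, if the wrist force passes 120 N, or if a joint passes its speed limit or range.

ROBOT

A 6-joint arm with a two-finger parallel gripper is mounted at the origin on the work surface. World frame = base frame: x ahead of the robot, y to its left, z up, the work surface at z = 0. Lengths are in m, angles in rad, forces in N, time in s.
With the tool pointing down it reaches from about 0.375 to 0.9 m from the base axis. Payload 3.1 kg.
Tool frame: the origin (TCP) lies at the very end of the fingers, on their centre line; the grasp point (between the pads) lies 19 mm behind it (manip.grasp_offset is the distance from the TCP to the grasp point, in m); y points along the fingers, z is the direction in which the jaws open and shut, and the axes are right-handed (so a half turn about y gives the same grasp; the last joint's range is limited). The gripper opens to 85 mm and grips with 20 to 120 N. Pads are 22 mm wide; open, the fingers measure 114 mm over their backs; the gripper's body (76 mm by 85 mm) begins 54 mm behind the grasp point. The pads swing forward as they close: fully open they stand 13 mm farther back than shut.
Start: joints at [0.932, 0.527, 1.433, -0, 1.181, -0.178], TCP at [0.277, 0.56, 0.231] pointing down, gripper open.
Joint ranges: [-3.08, 3.08], [-0.75, 2.2], [0.22, 2.44], [-1.43, 4.57], [0, 2.65], [-2.85, 2.85]. Speed limits (rad/s): [2.79, 2.79, 3.14, 3.14, 3.14, 3.14].

INTERFACE

Orientations are given as a unit quaternion [x, y, z, w].
In Python, from station import manip gives the robot as it stands.
- The arm moves only by the tool apply_moves, never from a script. Its argument "motion" is a list of rows, each a list of 5 numbers: the finger opening in mm, from 0 to 85.4, then the shift along the tool's x, y, z in units of 30 mm (1.0 is 30 mm), then the turn about the tool's y in units of 10 degrees (1.0 is 10 degrees). In form: [[fingers, x, y, z, twist], ...]. A call has 1 to 12 rows; each row is the pose to reach, as a shift and turn from the pose commanded when the call began, along the tool's axes at that moment; what a row does not reach only later rows make up. A row lasts 1/8 s, in which the tool goes at most 62.5 mm and 10.7 degrees, less where a joint would pass 70% of its speed; a pose out of reach is approached as far as the arm can. A call with a gripper value outside its range is refused whole. The fingers move at their own pace and stop on an object; "squeeze" is the grip in N (left out, the last holds). Time passes only in rows, so rows that repeat a pose let the fingers close. It gives the time, the measured TCP pose, the force and the opening at its end, in the units of the state.
- manip.sense(): the state, without advancing time (a new reading comes with each control period).
- manip.snapshot(name): name is "scene" or "top"; returns the picture (480x640x3 uint8, red, green, blue); there is no depth.
- manip.get_calibration(name): a dict with "intrinsics" (3x3 intrinsics, pixels), "extrinsics" (4x4, takes a point from camera to world coordinates). Camera axes: x right, y up, looking along -z (the intrinsics and any distortion apply to the point x, -y, -z); pixel columns grow to the right and rows downward; lengths in m; the calibration is good to about 2 mm. A picture is of the moment at which its call begins. get_calibration takes no time and is no camera call.
- manip.sign_off(): hands the job in, once; it reports no verdict.
The state is a dict: "t": time; "q": joint angles; "qd": joint speeds; "tau": joint torques, N m; "tcp_pos": TCP position; "tool_rot": TCP orientation; "force": force on the tool from outside, world axes, zero at the start; "ft_torque": the same for the moment, N m; "finger_gap": opening from 0.0 (shut) to 1.0 (fully open).
Only numpy, scipy, OpenCV 4.12 (cv2) and the standard library are available. Lean on these libraries where they do the work, as an engineer would, in place of code of your own. Each camera call takes 0.05 s, during which the arm holds its last target.

## Working session

There is one attempt and no reset: what is moved stays moved. The work goes in short steps, Python scripts to look and compute and a tool call to move; the robot and the scene stay as the last step left them, time stands still between calls to the robot, and variables do not carry over. Pictures are saved under pics/ and viewed, and the job is handed in when it is done.

Besides the shell and the picture viewer there is one more tool, called as name(argument=value, ...) on one line, values as JSON. apply_moves: Moves the arm, as the interface text tells. Its arguments: {"type":"object","properties":{"motion":{"type":"array"},"squeeze":{"type":"number"}},"required":["motion"]}

```bash
mkdir -p pics; ls; python3 - <<'E'
from station import manip
import cv2
s=manip.sense();print(s['t'],s['tcp_pos'],s['tool_rot'],s['finger_gap'],manip.grasp_offset)
for n in("scene","top"):
    cv2.imwrite(f"pics/{n}0.png",manip.snapshot(n)[:,:,::-1]);c=manip.get_calibration(n);print(n,c)
E
```

```text
pics
0.0 [0.27687449 0.5594923  0.2303085 ] [ 0.6892322  -0.16145918  0.16082793 -0.68776761] 1.0005042853222514 0.0187
scene {'intrinsics': array([[499.19842507,   0.        , 327.37216163],
       [  0.        , 499.19842507, 238.1291966 ],
       [  0.        ,   0.        ,   1.        ]]), 'extrinsics': array([[ 0.44053031, -0.54516442,  0.71325227,  1.19321264],
       [ 0.89773585,  0.26588763, -0.35124651, -0.33480731],
       [ 0.00184215,  0.79504687,  0.60654521,  0.61156794],
       [ 0.        ,  0.        ,  0.        ,  1.        ]])}
top {'intrinsics': array([[621.33133681,   0.        , 322.2301675 ],
       [  0.        , 621.33133681, 239.74064764],
       [  0.        ,   0.        ,   1.        ]]), 'extrinsics': array([[ 0.00292699,  0.9896874 , -0.14321408,  0.32743397],
       [-0.99994722,  0.0014863 , -0.01016565, -0.00415845],
       [-0.00984796,  0.14323628,  0.98963952,  1.41022383],
       [ 0.        ,  0.        ,  0.        ,  1.        ]])}
```

View pics/scene0.png

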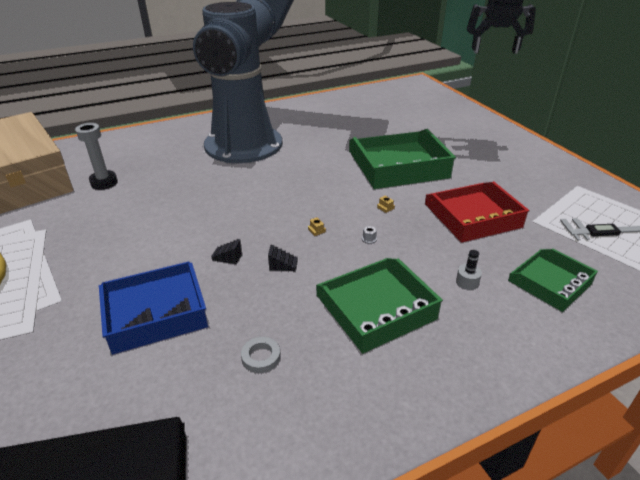

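View pics/top0.png

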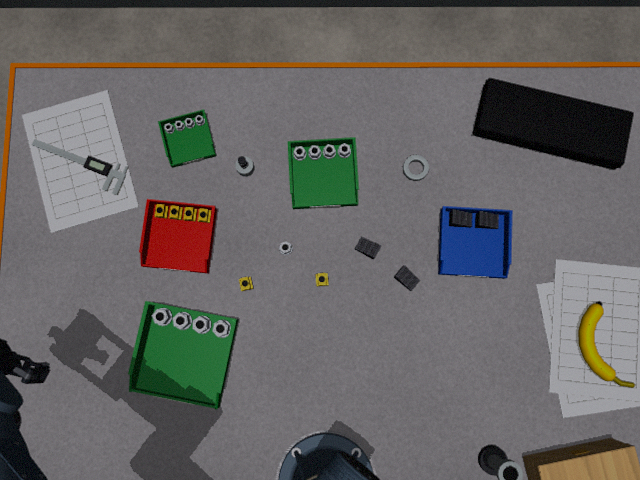

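The top view shows three green trays: small at (187,138), middle at (323,173) and large at (183,355). The middle one looks like 150 mm, which I'll measure. Loose parts in the top view are the step blocks at (368,247) and (407,278), T-nuts at (246,284) and (322,280), and the collar nut at (286,247).

```bash
cat > h.py <<'E'
import numpy as np, cv2
from station import manip
def p2w(n,u,v,z):
    c=manip.get_calibration(n);K=c['intrinsics'];T=c['extrinsics']
    d=np.linalg.inv(K)@np.array([u,v,1.]);d=T[:3,:3]@np.array([d[0],-d[1],-d[2]])
    o=T[:3,3];return o+d*(z-o[2])/d[2]
def w2p(n,p):
    c=manip.get_calibration(n);K=c['intrinsics'];T=c['extrinsics']
    q=T[:3,:3].T@(np.asarray(p,float)-T[:3,3]);q=K@np.array([q[0],-q[1],-q[2]]);return q[:2]/q[2]
def crop(img,x,y,w,h,s,name):
    cv2.imwrite(name,cv2.resize(img[y:y+h,x:x+w],None,fx=s,fy=s,interpolation=cv2.INTER_CUBIC))
E
python3 - <<'E'
from h import *
t=cv2.imread('pics/top0.png');s=cv2.imread('pics/scene0.png')
crop(t,225,225,200,75,4,'pics/c1.png')
crop(t,130,100,240,180,3.3,'pics/c2.png')
crop(s,200,185,210,100,3.8,'pics/c3.png')
crop(t,425,195,100,90,6,'pics/c4.png')
E
```

```text
(no output)
```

View pics/c1.png

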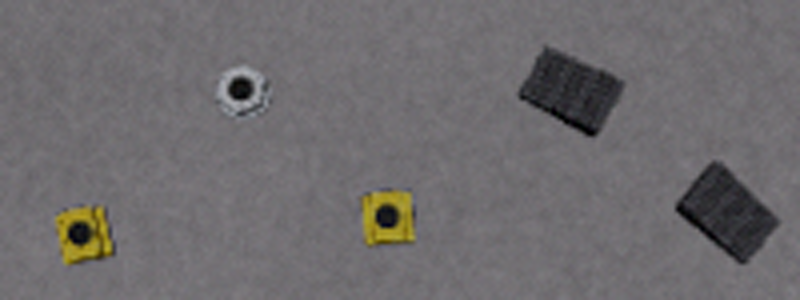

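View pics/c2.png

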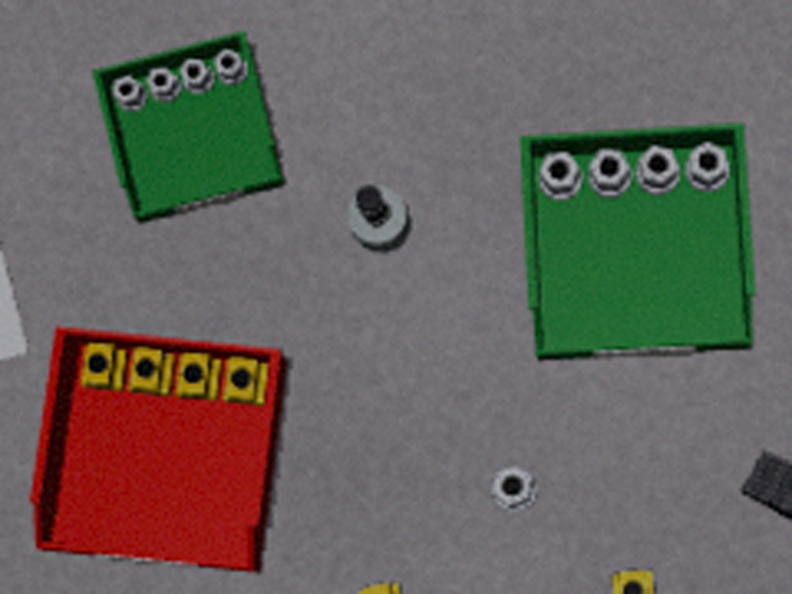

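View pics/c3.png

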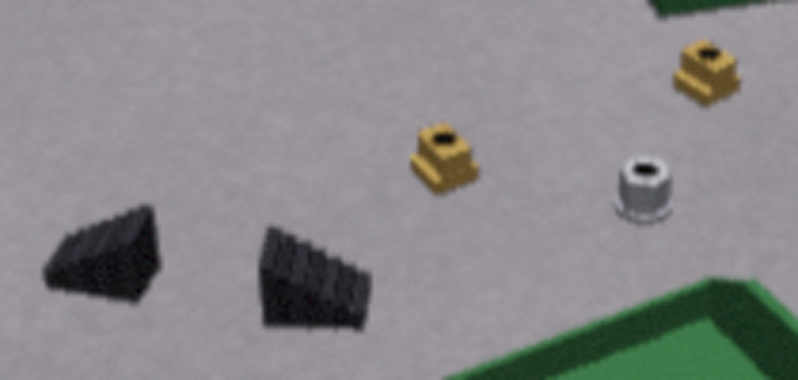

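View pics/c4.png

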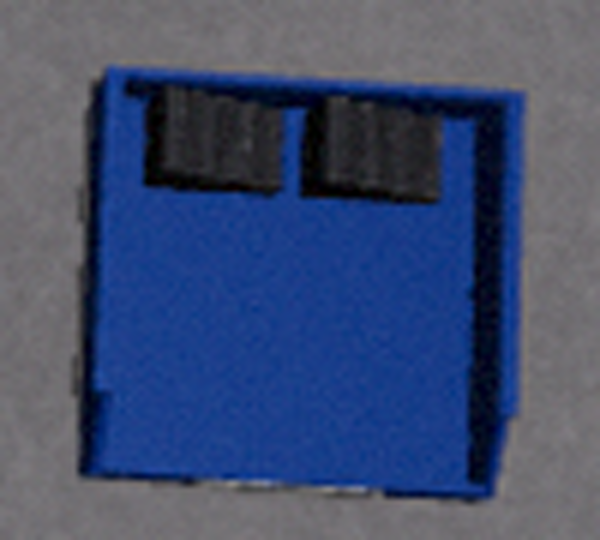

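```bash
python3 - <<'E'
from h import *
from scipy.optimize import least_squares
tr={'green':[(287.9,141.5),(355.5,137.9),(293,207.9),(357.9,204.8)],
'red':[(148.2,199.1),(216.7,206.4),(141.5,266.4),(208.5,273)],
'blue':[(442.5,205.8),(512.3,210.3),(438.7,274.3),(507.2,277.7)],
'small':[(158.5,121.5),(204.3,110),(171.5,166.7),(216,156)],
'large':[(146,302),(238.5,318),(129,391.5),(219,408)]}
for k,p in tr.items():
    w=[p2w('top',*q,z) for q,z in zip(p,(.044,.044,0,0))]
    print(k,'rear w %.3f front %.3f left %.3f right %.3f'%tuple(np.linalg.norm((w[a]-w[b])[:2]) for a,b in((0,1),(2,3),(0,2),(1,3))))
    def f(s):
        c,sn=np.cos(s[2]),np.sin(s[2]);r=[]
        for (lx,ly,z),q in zip(((.075,.075,.044),(.075,-.075,.044),(-.075,.075,0),(-.075,-.075,0)),p):
            r+=list(w2p('top',(s[0]+c*lx-sn*ly,s[1]+sn*lx+c*ly,z))-q)
        return r
    m=np.mean(w,0);o=least_squares(f,[m[0],m[1],0]);print(o.x.round(4),np.round(o.fun,1))
E
```

```text
green rear w 0.154 front 0.150 left 0.145 right 0.146
[0.6823 0.0074 0.0558] [ 0.9 -0.9 -0.8 -0.9 -0.   1.1 -0.1  0.7]
red rear w 0.156 front 0.155 left 0.149 right 0.148
[ 0.5353  0.3353 -0.1242] [ 0.6 -0.9 -2.1 -0.   1.9 -0.3 -0.4  1.3]
blue rear w 0.155 front 0.155 left 0.150 right 0.147
[ 0.523  -0.3341 -0.0442] [ 1.7  0.4 -0.8 -1.1  0.6  0.5 -1.6  0.2]
small rear w 0.108 front 0.107 left 0.097 right 0.099
[0.7644 0.3225 0.2395] [-11.5  -8.9   6.5 -12.2  -6.6  12.5  11.7   8.3]
large rear w 0.207 front 0.204 left 0.201 right 0.202
[ 0.2707  0.3159 -0.1924] [  9.2  12.7 -16.6  10.2  16.   -9.7  -8.3 -12.8]
```

```bash
cat > fit.py <<'E'
from h import *
from scipy.optimize import minimize
def box(x0,x1,y0,y1,z0,z1): return [(x,y,z) for x in(x0,x1) for y in(y0,y1) for z in(z0,z1)]
B=[]
for i in range(7):
    x0=-.025+.05*i/7; h=.012+.026*i/6
    B.append(box(x0,x0+.05/7,-.016,.016,0,h))
TN=[box(-.014,.014,-.014,.014,0,.010),box(-.014,.014,-.009,.009,.01,.024)]
cyl=lambda r,z0,z1,n,a0=0:[(r*np.cos(a0+2*np.pi*k/n),r*np.sin(a0+2*np.pi*k/n),z) for k in range(n) for z in(z0,z1)]
CN=[cyl(.0155,0,.0045,24),cyl(.012/np.cos(np.pi/6),.0045,.024,6,0)]
S=8
def render(n,model,s,roi,tilt=None):
    x,y,w,h=roi;m=np.zeros((h*S,w*S),np.uint8);c,sn=np.cos(s[2]),np.sin(s[2]);z0=s[3] if len(s)>3 else 0
    for b in model:
        q=np.array([w2p(n,(s[0]+c*a-sn*e,s[1]+sn*a+c*e,z+z0)) for a,e,z in b])
        cv2.fillConvexPoly(m,cv2.convexHull(((q-[x,y]+.5)*S-.5).round().astype(np.int32)),255)
    return cv2.resize(m,(w,h),interpolation=cv2.INTER_AREA)/255.
def seg(img,kind):
    hsv=cv2.cvtColor(img,cv2.COLOR_BGR2HSV).astype(int);g=img.max(2).astype(int)
    if kind=='blk': return (np.clip((95-g)/40.+.5,0,1))
    if kind=='gold': m=((hsv[...,1]>110)&(abs(hsv[...,0]-24)<9)).astype(np.uint8)
    if kind=='sil': m=(g>135).astype(np.uint8)
    m=cv2.morphologyEx(m,cv2.MORPH_CLOSE,np.ones((5,5)))
    cs=cv2.findContours(m,cv2.RETR_EXTERNAL,cv2.CHAIN_APPROX_NONE)[0]
    o=np.zeros_like(m)
    cv2.drawContours(o,cs,-1,1,-1);return o.astype(float)
def fit(model,kind,imgs,px,seeds,pad=17,cams=('top','scene')):
    T={}
    for n in cams:
        u,v=px[n];roi=(int(u)-pad,int(v)-pad,2*pad,2*pad);im=imgs[n][roi[1]:roi[1]+2*pad,roi[0]:roi[0]+2*pad]
        T[n]=(roi,seg(im,kind))
    def cost(s,n=None): return sum(np.abs(render(k,model,s,*[T[k][0]])-T[k][1]).sum() for k in T if n in(None,k))
    best=None
    x0=p2w('top',*px['top'],.01)
    for a in seeds:
        o=minimize(cost,[x0[0],x0[1],a],method='Nelder-Mead',options=dict(initial_simplex=[[x0[0],x0[1],a],[x0[0]+.006,x0[1],a],[x0[0],x0[1]+.006,a],[x0[0],x0[1],a+.3]],xatol=1e-4,fatol=.05))
        print('   seed %.2f'%a,o.x.round(4),round(o.fun,1),{n:round(cost(o.x,n),1) for n in T},{n:T[n][1].sum().round() for n in T})
        if best is None or o.fun<best.fun:best=o
    return best.x,T
E
python3 - <<'E'
from fit import *
imgs={n:cv2.imread(f'pics/{n}0.png') for n in('top','scene')}
R=np.linspace(-np.pi,np.pi,8,endpoint=False);Q=np.linspace(0,np.pi,4,endpoint=False)
L=[('blkL',B,'blk',(368,247),(282,260),R),('blkR',B,'blk',(407,278),(227,251),R),
('tL',TN,'gold',(246,284),(386,204),Q),('tR',TN,'gold',(322,280),(317,227),Q),('cn',CN,'sil',(286,247),(370,234),[0,.5])]
for nm,m,k,a,b,sd in L:
    print(nm);s,T=fit(m,k,imgs,{'top':a,'scene':b},sd);print(nm,s.round(4))
    row=[]
    for n in T:
        roi=T[n][0];im=cv2.resize(imgs[n][roi[1]:roi[1]+roi[3],roi[0]:roi[0]+roi[2]],None,fx=8,fy=8,interpolation=cv2.INTER_NEAREST)
        r=cv2.resize(render(n,m,s,roi),None,fx=8,fy=8);cs=cv2.findContours((r>.5).astype(np.uint8),0,1)[0];cv2.drawContours(im,cs,-1,(255,0,255),1);row.append(im)
    cv2.imwrite(f'pics/f_{nm}.png',np.hstack(row))
ims=[cv2.resize(cv2.imread(f'pics/f_{l[0]}.png'),(380,190)) for l in L]+[np.zeros((190,380,3),np.uint8)]
cv2.imwrite('pics/fits.png',np.vstack([np.hstack(ims[i:i+2]) for i in(0,2,4)]))
E
```

```text
blkLTraceback (most recent call last):
  File "<stdin>", line 7, in <module>
  File "fit.py", line 36, in fit
    o=minimize(cost,[x0[0],x0[1],a],method='Nelder-Mead',options=dict(initial_simplex=[[x0[0],x0[1],a],[x0[0]+.006,x0[1],a],[x0[0],x0[1]+.006,a],[x0[0],x0[1],a+.3]],xatol=1e-4,fatol=.05))
    res = _minimize_neldermead(fun, x0, args, callback, bounds=bounds,
                               **options)
    fxe = func(xe)
    fx = function(np.copy(x), *(wrapper_args + args))
  File "fit.py", line 32, in cost
    def cost(s,n=None): return sum(np.abs(render(k,model,s,*[T[k][0]])-T[k][1]).sum() for k in T if n in(None,k))
                               ~~~^^^^^^^^^^^^^^^^^^^^^^^^^^^^^^^^^^^^^^^^^^^^^^^^^^^^^^^^^^^^^^^^^^^^^^^^^^^^^^^
  File "fit.py", line 32, in <genexpr>
    def cost(s,n=None): return sum(np.abs(render(k,model,s,*[T[k][0]])-T[k][1]).sum() for k in T if n in(None,k))
                                          ~~~~~~^^^^^^^^^^^^^^^^^^^^^^
  File "fit.py", line 15, in render
    q=np.array([w2p(n,(s[0]+c*a-sn*e,s[1]+sn*a+c*e,z+z0)) for a,e,z in b])
                ~~~^^^^^^^^^^^^^^^^^^^^^^^^^^^^^^^^^^^^^^
  File "h.py", line 8, in w2p
    c=manip.get_calibration(n);K=c['intrinsics'];T=c['extrinsics']
ValueError: time passes only in moves, steps and waits
```

```bash
python3 - <<'E'
s=open('h.py').read()
s=s.replace("def p2w","_c={}\ndef cal(n):\n    if n not in _c:_c[n]=manip.get_calibration(n)\n    return _c[n]\ndef p2w",1).replace("c=manip.get_calibration(n);K","c=cal(n);K")
open('h.py','w').write(s)
E
cat > run0.py <<'E'
from fit import *
imgs={n:cv2.imread(f'pics/{n}0.png') for n in('top','scene')}
R=np.linspace(-np.pi,np.pi,8,endpoint=False);Q=np.linspace(0,np.pi,4,endpoint=False)
L=[('blkL',B,'blk',(368,247),(282,260),R),('blkR',B,'blk',(407,278),(227,251),R),
('tL',TN,'gold',(246,284),(386,204),Q),('tR',TN,'gold',(322,280),(317,227),Q),('cn',CN,'sil',(286,247),(370,234),[0,.5])]
for nm,m,k,a,b,sd in L:
    print(nm);s,T=fit(m,k,imgs,{'top':a,'scene':b},sd);print(nm,s.round(4))
    row=[]
    for n in T:
        roi=T[n][0];im=cv2.resize(imgs[n][roi[1]:roi[1]+roi[3],roi[0]:roi[0]+roi[2]],None,fx=8,fy=8,interpolation=cv2.INTER_NEAREST)
        r=cv2.resize(render(n,m,s,roi),None,fx=8,fy=8);cs=cv2.findContours((r>.5).astype(np.uint8),0,1)[0];cv2.drawContours(im,cs,-1,(255,0,255),1);row.append(im)
    cv2.imwrite(f'pics/f_{nm}.png',np.hstack(row))
ims=[cv2.resize(cv2.imread(f'pics/f_{l[0]}.png'),(380,190)) for l in L]+[np.zeros((190,380,3),np.uint8)]
cv2.imwrite('pics/fits.png',np.vstack([np.hstack(ims[i:i+2]) for i in(0,2,4)]))
E
python3 run0.py
```

```text
blkL
   seed -3.14 [ 0.5125 -0.0924 -2.0604] 97.9 {'top': np.float64(56.8), 'scene': np.float64(41.0)} {'top': np.float64(400.0), 'scene': np.float64(585.0)}
   seed -2.36 [ 0.5128 -0.0925 -2.0606] 97.0 {'top': np.float64(58.2), 'scene': np.float64(38.7)} {'top': np.float64(400.0), 'scene': np.float64(585.0)}
   seed -1.57 [ 0.5126 -0.0924 -2.0586] 97.4 {'top': np.float64(57.5), 'scene': np.float64(39.9)} {'top': np.float64(400.0), 'scene': np.float64(585.0)}
   seed -0.79 [ 0.5127 -0.0926 -2.0549] 96.3 {'top': np.float64(58.9), 'scene': np.float64(37.4)} {'top': np.float64(400.0), 'scene': np.float64(585.0)}
   seed 0.00 [ 0.5121 -0.0928  1.0915] 272.5 {'top': np.float64(68.6), 'scene': np.float64(203.9)} {'top': np.float64(400.0), 'scene': np.float64(585.0)}
   seed 0.79 [ 0.5122 -0.0928  1.0827] 272.2 {'top': np.float64(69.7), 'scene': np.float64(202.5)} {'top': np.float64(400.0), 'scene': np.float64(585.0)}
   seed 1.57 [ 0.5121 -0.0928  1.1109] 271.9 {'top': np.float64(68.5), 'scene': np.float64(203.4)} {'top': np.float64(400.0), 'scene': np.float64(585.0)}
   seed 2.36 [ 0.5127
[... 2315 characters left out ...]
at64(158.0), 'scene': np.float64(189.0)}
   seed 1.57 [0.4407 0.011  1.5724] 85.0 {'top': np.float64(12.3), 'scene': np.float64(72.8)} {'top': np.float64(158.0), 'scene': np.float64(189.0)}
   seed 2.36 [0.4403 0.0112 3.1038] 68.1 {'top': np.float64(15.9), 'scene': np.float64(52.2)} {'top': np.float64(158.0), 'scene': np.float64(189.0)}
tR [0.4403 0.0112 3.1038]
cn
   seed 0.00 [ 0.5131  0.0949 -0.0568] 948.0 {'top': np.float64(28.2), 'scene': np.float64(919.9)} {'top': np.float64(122.0), 'scene': np.float64(1156.0)}
   seed 0.50 [0.5133 0.0945 0.9863] 947.5 {'top': np.float64(28.1), 'scene': np.float64(919.4)} {'top': np.float64(122.0), 'scene': np.float64(1156.0)}
cn [0.5133 0.0945 0.9863]
```

View pics/fits.png

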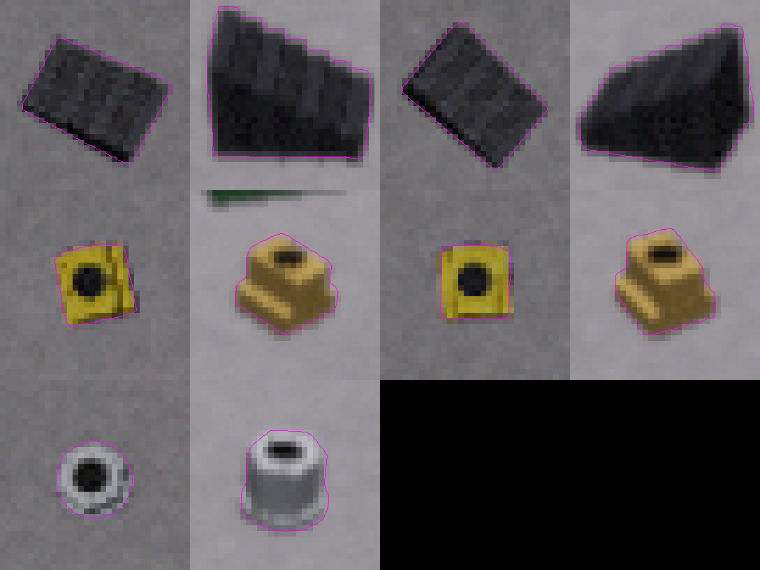

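Both views fit to within about a pixel. The middle green tray (323,173) measures 150 mm, while the small one is 107 mm and the large one 204 mm, so the middle one is the tray meant; crop c2 confirms it. Next is a planner that converts targets into move units.

```bash
cat > plan.py <<'E'
from h import *
from scipy.spatial.transform import Rotation as Ro
import sys
TR={'green':(0.6823,0.0074,0.0558),'red':(0.5353,0.3353,-0.1242),'blue':(0.523,-0.3341,-0.0442)}
def tw(k,x,y):
    a,b,t=TR[k];return a+np.cos(t)*x-np.sin(t)*y,b+np.sin(t)*x+np.cos(t)*y
def plan(x,y,z,ang):
    s=manip.sense();R=Ro.from_quat(s['tool_rot']).as_matrix();p=s['tcp_pos']
    d=R.T@(np.array([x,y,z])-p)
    cand=[]
    for a in(ang,ang+np.pi):
        zt=np.array([np.cos(a),np.sin(a),0]);yt=np.array([0,0,-1.]);Rt=np.c_[np.cross(yt,zt),yt,zt]
        rv=Ro.from_matrix(R.T@Rt).as_rotvec();cand.append(rv)
    print('t %.2f pos'%s['t'],p.round(4),'jaw %.1fdeg'%np.degrees(np.arctan2(R[1,2],R[0,2])),'tilt',(R[2,1]).round(4),'q6 %.2f'%s['q'][5],'gap %.3f F'%s['finger_gap'],s['force'].round(1))
    print('shift units',(d/.03).round(3),'twist units',[ (np.degrees(c[1])/10).round(2) for c in cand],'mm',np.linalg.norm(d).round(3)*1e3)
    yw=np.degrees(np.arctan2(-R[0,0]*0+R[1,2],R[0,2]))
if __name__=='__main__':
    exec('plan('+sys.argv[1]+')')
E
python3 plan.py '.4302,.1836,.12,.2169'
python3 - <<'E'
from h import *
s=cv2.imread('pics/scene0.png');crop(s,355,220,30,28,18,'pics/cn.png')
t=cv2.imread('pics/top0.png');crop(t,270,232,30,30,18,'pics/cnt.png')
E
```

```text
t 0.10 pos [0.277  0.5596 0.2304] jaw 63.7deg tilt -1.0 q6 -0.18 gap 0.998 F [-0.4 -0.4 -0.7]
shift units [10.14   3.695 -8.957] twist units [np.float64(5.12), np.float64(-12.88)] mm 421.0
```

View pics/cn.png

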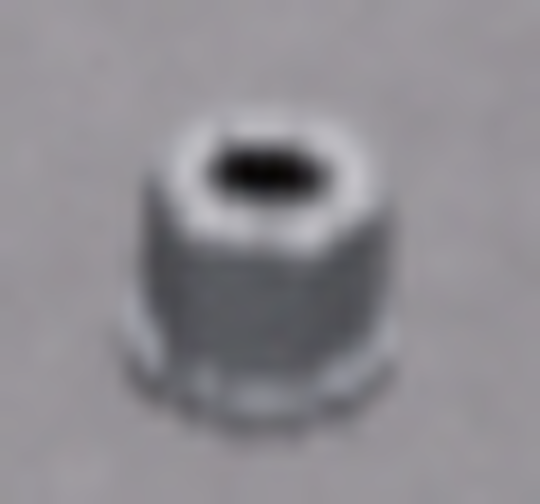

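View pics/cnt.png

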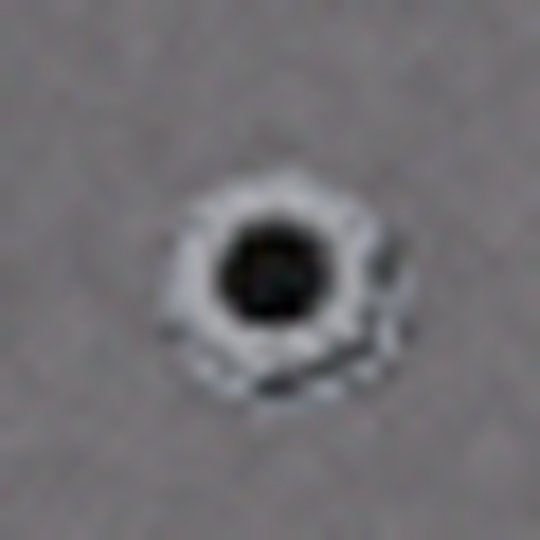

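Tool y is straight down. The collar nut's flats face about 20°, and both views agree. First I'll take t_nut at (246,284), approaching above it.

apply_moves(motion=[[50, 1.0, 0.3, -0.9, 0.5], [50, 2.5, 0.9, -2.2, 1.3], [50, 4.2, 1.5, -3.7, 2.1], [50, 5.9, 2.1, -5.2, 2.9], [50, 7.6, 2.7, -6.7, 3.7], [50, 9.2, 3.3, -8.1, 4.6], [50, 10.14, 3.7, -8.96, 5.12], [50, 10.14, 3.7, -8.96, 5.12], [50, 10.14, 3.7, -8.96, 5.12]], squeeze=50)

```text
t: 1.23
tcp_pos: [0.4304, 0.1841, 0.1201]
tool_rot: [0.551, -0.443, 0.443, -0.551]
force: [-0.0, 0.4, 0.5]
finger_gap: 0.59
```

```bash
python3 plan.py '.4302,.1836,.006,.2169'; python3 - <<'E'
from h import *
for n in('scene',):
    im=cv2.cvtColor(manip.snapshot(n),cv2.COLOR_RGB2BGR);crop(im,310,120,160,130,4,'pics/s1.png')
E
```

```text
t 1.23 pos [0.4304 0.1841 0.1201] jaw 12.4deg tilt -1.0 q6 -0.05 gap 0.590 F [-0.   0.4  0.5]
shift units [ 0.015  3.804 -0.008] twist units [np.float64(-0.0), np.float64(18.0)] mm 114.0
```

View pics/s1.png

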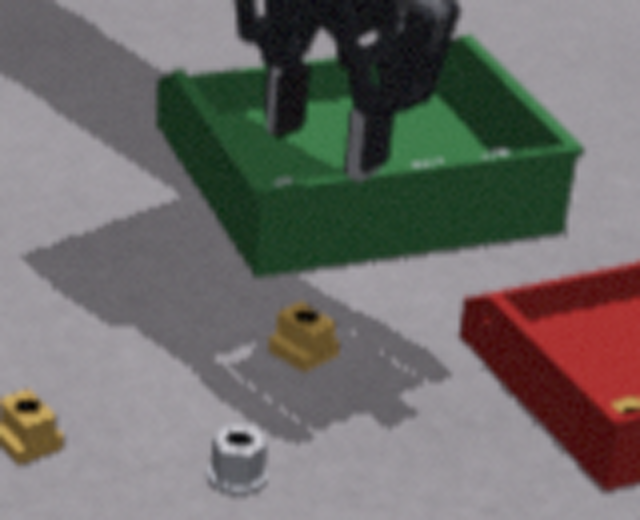

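The fingers straddle the nut's axis. Descending and closing.

apply_moves(motion=[[50, 0, 1.3, 0, 0], [50, 0, 2.4, 0, 0], [50, 0, 3.2, 0, 0], [50, 0, 3.8, 0, 0], [50, 0, 3.8, 0, 0], [36, 0, 3.8, 0, 0], [22, 0, 3.8, 0, 0], [22, 0, 3.8, 0, 0], [22, 0, 3.8, 0, 0], [22, 0, 3.8, 0, 0], [22, 0, 3.6, 0, 0], [22, 0, 3.3, 0, 0]], squeeze=50)

```text
t: 2.78
tcp_pos: [0.4306, 0.184, 0.0218]
tool_rot: [0.551, -0.443, 0.443, -0.551]
force: [-0.3, 0.2, -1.2]
finger_gap: 0.311
```

```bash
cat >look.py <<'E'
from h import *
import sys
n,x,y,w,h,s,o=sys.argv[1:8]
im=cv2.cvtColor(manip.snapshot(n),cv2.COLOR_RGB2BGR);cv2.imwrite(f'pics/raw_{o}.png',im);crop(im,int(x),int(y),int(w),int(h),float(s),f'pics/{o}.png')
E
python3 -c "
from plan import *
x,y=tw('red',-.022,.032);print(x,y);plan(x,y,.012+.1,TR['red'][2])"
python3 look.py scene 310 120 160 130 4 s2
```

```text
0.5174336539650388 0.36977888744375353
t 2.77 pos [0.4306 0.184  0.0218] jaw 12.5deg tilt -1.0 q6 -0.05 gap 0.311 F [-0.3  0.2 -1.2]
shift units [-5.421 -3.01   4.16 ] twist units [np.float64(1.96), np.float64(-16.04)] mm 224.0
```

View pics/s2.png

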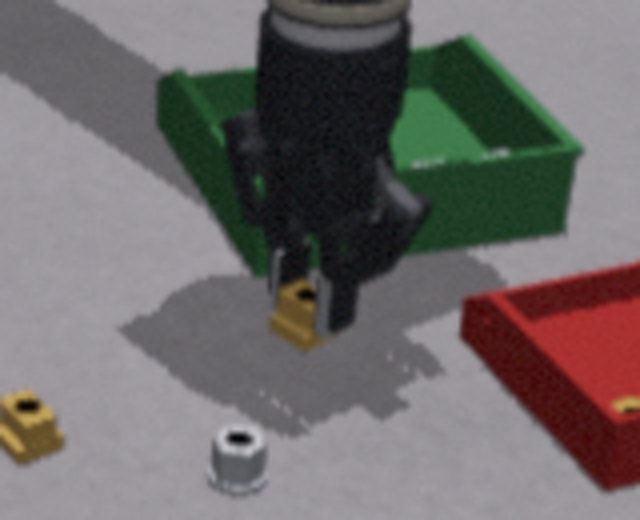

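Gripped and lifted (opening ≈ 27 mm). Carrying it to the left part of the red tray.

apply_moves(motion=[[22, 0, -1.2, 0, 0], [22, 0, -2.6, 0, 0], [22, -0.8, -3.0, 0.6, 0.3], [22, -2.0, -3.0, 1.5, 0.7], [22, -3.2, -3.0, 2.5, 1.2], [22, -4.4, -3.0, 3.4, 1.6], [22, -5.2, -3.0, 4.0, 1.96], [22, -5.42, -3.0, 4.16, 1.96], [22, -5.42, -3.0, 4.16, 1.96], [22, -5.42, -3.0, 4.16, 1.96]])

```text
t: 4.08
tcp_pos: [0.5165, 0.3685, 0.1111]
tool_rot: [-0.469, 0.53, -0.53, 0.467]
force: [-0.4, 0.3, -1.4]
finger_gap: 0.316
```

```bash
python3 -c "
from plan import *
x,y=tw('red',-.022,.032);plan(x,y,.0105,TR['red'][2])"
python3 look.py scene 380 130 160 130 4 s3
```

```text
t 4.08 pos [0.5165 0.3685 0.1111] jaw -7.2deg tilt -1.0 q6 0.57 gap 0.316 F [-0.4  0.3 -1.4]
shift units [-0.052  3.353  0.032] twist units [np.float64(-0.0), np.float64(18.0)] mm 101.0
```

View pics/s3.png

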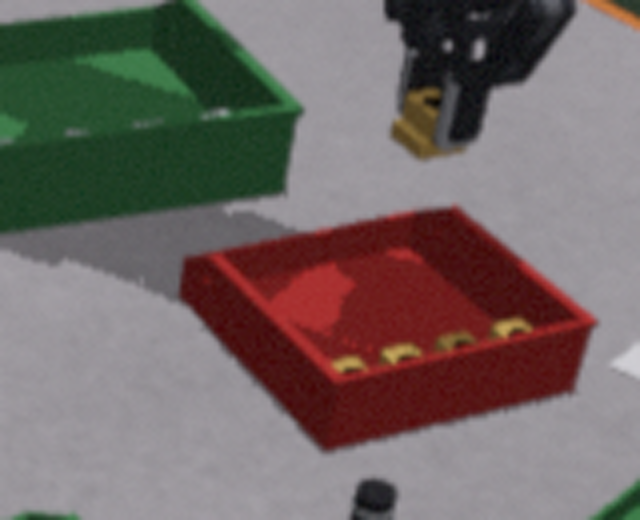

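apply_moves(motion=[[22, 0, 1.0, 0, 0], [22, 0, 2.0, 0, 0], [22, 0, 2.8, 0, 0], [22, 0, 3.15, 0, 0], [22, 0, 3.33, 0, 0], [22, 0, 3.35, 0, 0], [22, 0, 3.35, 0, 0]])

```text
t: 5.0
tcp_pos: [0.518, 0.3701, 0.0116]
tool_rot: [0.467, -0.53, 0.53, -0.468]
force: [-0.0, 0.4, -1.3]
finger_gap: 0.314
```

apply_moves(motion=[[22, 0, 0.05, 0, 0], [22, 0, 0.07, 0, 0], [30, 0, 0.07, 0, 0], [38, 0, 0.07, 0, 0], [44, 0, 0.07, 0, 0], [44, 0, 0.07, 0, 0], [44, 0, -0.8, 0, 0], [44, 0, -2.0, 0, 0], [44, 0, -3.3, 0, 0], [44, 0, -3.3, 0, 0]])

```text
t: 6.25
tcp_pos: [0.5197, 0.3711, 0.1132]
tool_rot: [0.465, -0.529, 0.531, -0.47]
force: [0.9, 0.0, -0.1]
finger_gap: 0.515
```

```bash
python3 plan.py '.4403,.0112,.11,-.0377'
python3 look.py scene 400 150 140 110 5 s4
```

```text
t 6.25 pos [0.5197 0.3711 0.1132] jaw -7.1deg tilt -1.0 q6 0.57 gap 0.515 F [ 0.9  0.  -0.1]
shift units [12.232  0.051 -1.138] twist units [np.float64(-0.5), np.float64(17.5)] mm 369.0
```

View pics/s4.png

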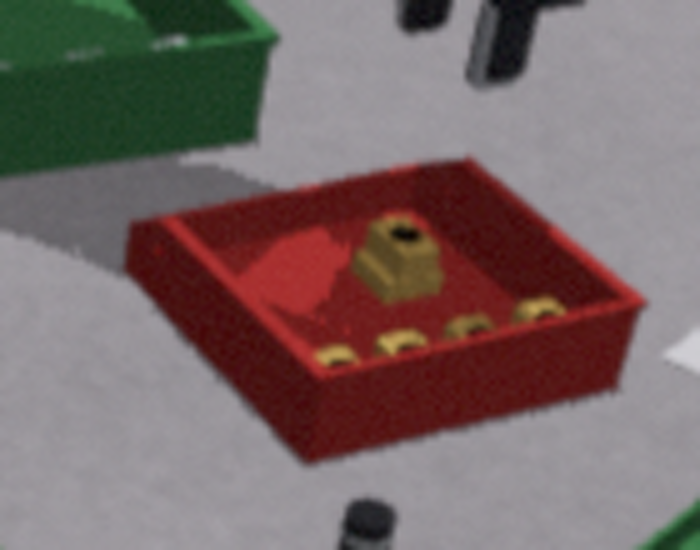

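The nut stands upright in the red tray. Now the second T-nut at (322,280).

apply_moves(motion=[[50, 1.0, 0, -0.1, 0], [50, 2.6, 0, -0.3, -0.1], [50, 4.4, 0, -0.4, -0.2], [50, 6.2, 0, -0.6, -0.3], [50, 8.0, 0, -0.8, -0.4], [50, 9.8, 0, -0.9, -0.5], [50, 11.3, 0, -1.05, -0.5], [50, 12.23, 0.05, -1.14, -0.5], [50, 12.23, 0.05, -1.14, -0.5], [50, 12.23, 0.05, -1.14, -0.5]])

```text
t: 7.55
tcp_pos: [0.4375, 0.0106, 0.1077]
tool_rot: [-0.491, 0.51, -0.509, 0.49]
force: [-0.2, -0.1, -0.1]
finger_gap: 0.585
```

```bash
python3 plan.py '.4403,.0112,.006,-.0377'
```

```text
t 7.55 pos [0.4375 0.0106 0.1077] jaw -2.2deg tilt -1.0 q6 -0.20 gap 0.585 F [-0.2 -0.1 -0.1]
shift units [-0.021  3.391  0.099] twist units [np.float64(0.0), np.float64(-18.0)] mm 102.0
```

apply_moves(motion=[[50, 0, 1.1, 0.05, 0], [50, 0, 2.1, 0.08, 0], [50, 0, 2.9, 0.08, 0], [50, 0, 3.38, 0.08, 0], [50, 0, 3.38, 0.08, 0], [36, 0, 3.38, 0.08, 0], [22, 0, 3.38, 0.08, 0], [22, 0, 3.38, 0.08, 0], [22, 0, 3.38, 0.08, 0], [22, 0, 3.38, 0.08, 0]])

```text
t: 8.8
tcp_pos: [0.4408, 0.0101, 0.0079]
tool_rot: [0.49, -0.509, 0.51, -0.491]
force: [0.5, 2.7, 6.9]
finger_gap: 0.317
```

```bash
python3 -c "
from plan import *
x,y=tw('red',-.022,-.030);plan(x,y,.11,TR['red'][2])"
```

```text
t 8.80 pos [0.4408 0.0101 0.0079] jaw -2.2deg tilt -1.0 q6 -0.19 gap 0.317 F [0.5 2.7 6.9]
shift units [-10.019  -3.402   1.93 ] twist units [np.float64(0.5), np.float64(-17.5)] mm 323.0
```

apply_moves(motion=[[22, 0, -0.6, 0, 0], [22, 0, -1.8, 0, 0], [22, -0.8, -3.0, 0.15, 0.1], [22, -2.2, -3.4, 0.4, 0.2], [22, -3.8, -3.4, 0.7, 0.3], [22, -5.4, -3.4, 1.0, 0.4], [22, -7.0, -3.4, 1.3, 0.5], [22, -8.5, -3.4, 1.6, 0.5], [22, -9.6, -3.4, 1.85, 0.5], [22, -10.02, -3.4, 1.93, 0.5], [22, -10.02, -3.4, 1.93, 0.5], [22, -10.02, -3.4, 1.93, 0.5]])

```text
t: 10.3
tcp_pos: [0.5086, 0.3068, 0.1087]
tool_rot: [-0.468, 0.53, -0.53, 0.467]
force: [-0.7, 0.4, -1.0]
finger_gap: 0.321
```

```bash
python3 -c "
from plan import *
x,y=tw('red',-.022,-.030);plan(x,y,.0105,TR['red'][2])"
python3 look.py scene 380 120 160 130 4 s5
```

```text
t 10.30 pos [0.5086 0.3068 0.1087] jaw -7.2deg tilt -1.0 q6 0.48 gap 0.321 F [-0.7  0.4 -1. ]
shift units [-0.057  3.274  0.036] twist units [np.float64(-0.01), np.float64(17.99)] mm 98.0
```

View pics/s5.png

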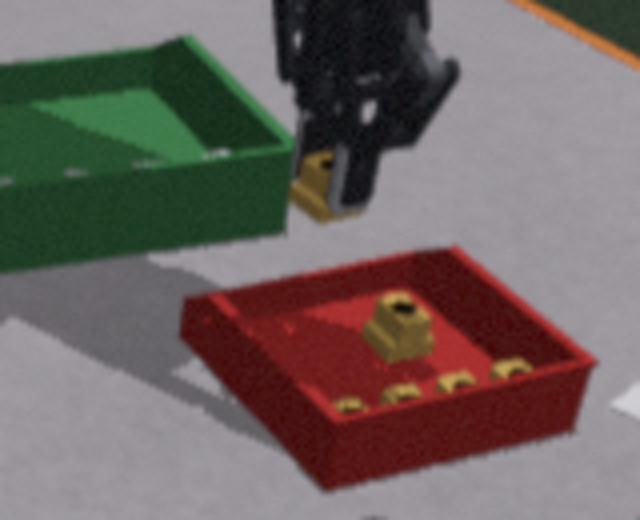

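apply_moves(motion=[[22, -0.05, 1.0, 0.03, 0], [22, -0.05, 2.0, 0.03, 0], [22, -0.05, 2.75, 0.03, 0], [22, -0.05, 3.1, 0.03, 0], [22, -0.05, 3.2, 0.03, 0], [22, -0.05, 3.22, 0.03, 0], [22, -0.05, 3.22, 0.03, 0]])

```text
t: 11.22
tcp_pos: [0.5111, 0.3098, 0.0132]
tool_rot: [0.467, -0.53, 0.53, -0.468]
force: [-0.2, -0.2, 0.1]
finger_gap: 0.317
```

apply_moves(motion=[[22, 0, 0.03, 0, 0], [22, 0, 0.04, 0, 0], [30, 0, 0.04, 0, 0], [38, 0, 0.04, 0, 0], [44, 0, 0.04, 0, 0], [44, 0, 0.04, 0, 0], [44, 0, -0.8, 0, 0], [44, 0, -2.0, 0, 0], [44, 0, -3.3, 0, 0], [44, 0, -3.3, 0, 0]])

```text
t: 12.48
tcp_pos: [0.5127, 0.3105, 0.1145]
tool_rot: [0.466, -0.529, 0.531, -0.47]
force: [1.4, -0.2, 0.2]
finger_gap: 0.518
```

```bash
python3 plan.py '.5133,.0947,.11,.35'
python3 look.py scene 380 120 160 130 4 s6
```

```text
t 12.47 pos [0.5127 0.3105 0.1145] jaw -7.1deg tilt -1.0 q6 0.48 gap 0.518 F [ 1.4 -0.2  0.2]
shift units [7.136 0.131 0.913] twist units [np.float64(-2.72), np.float64(15.28)] mm 216.0
```

View pics/s6.png

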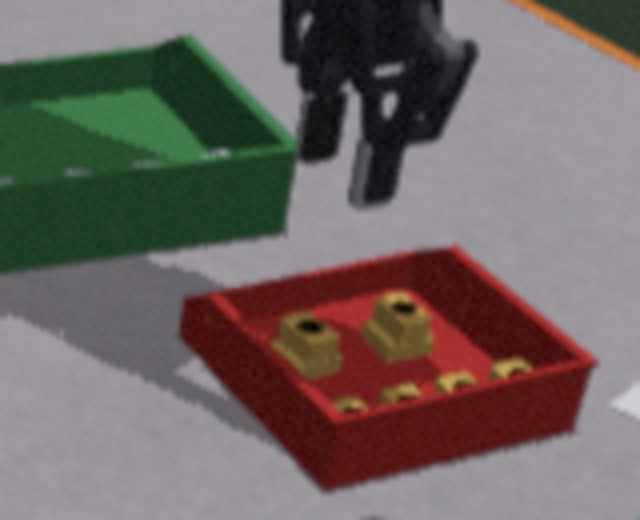

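Both T-nuts stand upright. Next is the collar nut at (286,247).

apply_moves(motion=[[48, 1.0, 0.1, 0.1, -0.4], [48, 2.4, 0.1, 0.3, -0.9], [48, 4.0, 0.1, 0.5, -1.5], [48, 5.6, 0.1, 0.7, -2.1], [48, 6.7, 0.1, 0.85, -2.6], [48, 7.1, 0.1, 0.9, -2.7], [48, 7.12, 0.1, 0.91, -2.7], [48, 7.12, 0.1, 0.91, -2.7]])

```text
t: 13.52
tcp_pos: [0.5104, 0.0947, 0.1075]
tool_rot: [0.579, -0.407, 0.406, -0.578]
force: [-0.2, 1.2, -0.4]
finger_gap: 0.56
```

```bash
python3 plan.py '.5133,.0947,.008,.35'; python3 look.py scene 310 130 160 130 4 s7
```

```text
t 13.53 pos [0.5104 0.0947 0.1075] jaw 19.8deg tilt -1.0 q6 -0.38 gap 0.560 F [-0.2  1.2 -0.4]
shift units [0.035 3.318 0.097] twist units [np.float64(-0.02), np.float64(17.98)] mm 100.0
```

View pics/s7.png

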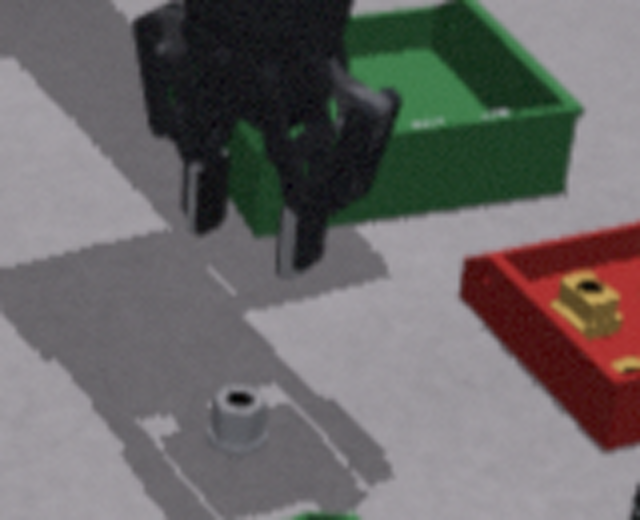

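apply_moves(motion=[[48, 0, 1.1, 0.05, 0], [48, 0, 2.1, 0.08, 0], [48, 0, 2.9, 0.08, 0], [48, 0, 3.3, 0.08, 0], [48, 0, 3.32, 0.08, 0], [36, 0, 3.32, 0.08, 0], [18, 0, 3.32, 0.08, 0], [18, 0, 3.32, 0.08, 0], [18, 0, 3.32, 0.08, 0], [18, 0, 3.32, 0.08, 0]])

```text
t: 14.82
tcp_pos: [0.5139, 0.0951, 0.0098]
tool_rot: [-0.578, 0.406, -0.407, 0.579]
force: [0.8, 1.1, 5.9]
finger_gap: 0.262
```

```bash
python3 -c "
from plan import *
x,y=tw('green',-.022,.0);plan(x,y,.11,.2)"; python3 look.py scene 310 170 110 90 6 s8
```

```text
t 14.82 pos [0.5139 0.0951 0.0098] jaw 19.9deg tilt -1.0 q6 -0.38 gap 0.262 F [0.8 1.1 5.9]
shift units [ 4.448 -3.33   3.59 ] twist units [np.float64(0.84), np.float64(-17.16)] mm 198.0
```

View pics/s8.png

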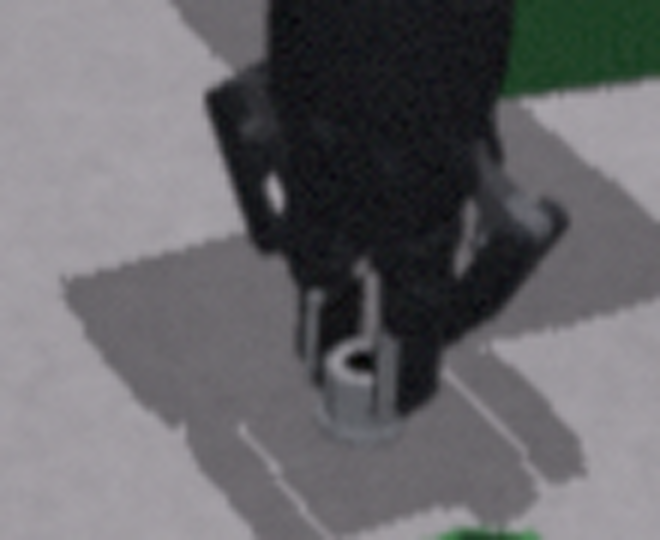

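The nut is gripped on its flats (opening ≈ 22–24 mm). Lifting and carrying it to the 150 mm green tray.

apply_moves(motion=[[18, 0, -0.6, 0, 0], [18, 0, -1.8, 0, 0], [18, 0.2, -3.0, 0.2, 0.1], [18, 1.0, -3.33, 0.8, 0.3], [18, 2.1, -3.33, 1.7, 0.6], [18, 3.2, -3.33, 2.6, 0.8], [18, 4.1, -3.33, 3.3, 0.84], [18, 4.45, -3.33, 3.59, 0.84], [18, 4.45, -3.33, 3.59, 0.84], [18, 4.45, -3.33, 3.59, 0.84]])

```text
t: 16.12
tcp_pos: [0.658, 0.0071, 0.1082]
tool_rot: [0.548, -0.448, 0.446, -0.547]
force: [-0.4, 0.1, -0.9]
finger_gap: 0.264
```

```bash
python3 -c "
from plan import *
x,y=tw('green',-.022,.0);plan(x,y,.0150,.2)"; python3 look.py scene 300 170 160 130 4 s9
```

```text
t 16.12 pos [0.658  0.0071 0.1082] jaw 11.5deg tilt -1.0 q6 -0.36 gap 0.264 F [-0.4  0.1 -0.9]
shift units [0.051 3.106 0.08 ] twist units [np.float64(0.0), np.float64(-18.0)] mm 93.0
```

View pics/s9.png

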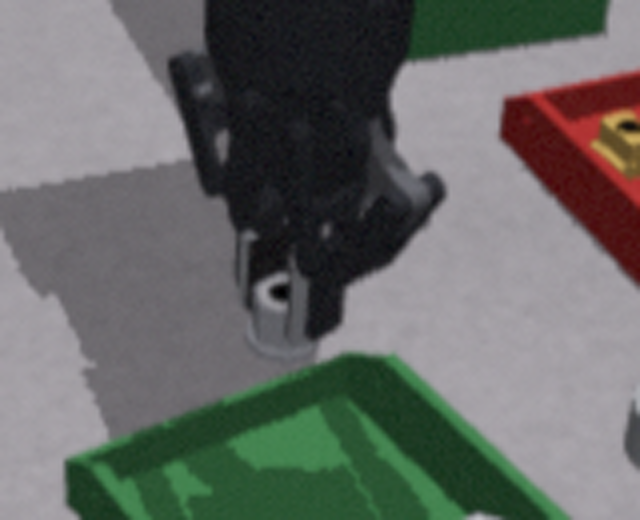

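apply_moves(motion=[[18, 0, 1.0, 0.05, 0], [18, 0, 2.0, 0.06, 0], [18, 0, 2.7, 0.06, 0], [18, 0, 3.0, 0.06, 0], [18, 0, 3.05, 0.06, 0], [18, 0, 3.07, 0.06, 0], [18, 0, 3.07, 0.06, 0]])

```text
t: 17.05
tcp_pos: [0.6623, 0.0063, 0.0175]
tool_rot: [-0.547, 0.447, -0.448, 0.548]
force: [0.3, -0.2, -0.6]
finger_gap: 0.266
```

apply_moves(motion=[[18, 0, 0.06, 0, 0], [18, 0, 0.1, 0, 0], [18, 0, 0.12, 0, 0], [18, 0, 0.12, 0, 0]])

```text
t: 17.55
tcp_pos: [0.6618, 0.0064, 0.0138]
tool_rot: [-0.547, 0.447, -0.448, 0.547]
force: [-2.0, 0.1, 5.0]
finger_gap: 0.26
```

Contact with 5 N. Releasing and going up.

apply_moves(motion=[[24, 0, -0.02, 0, 0], [32, 0, -0.02, 0, 0], [40, 0, -0.02, 0, 0], [42, 0, -0.02, 0, 0], [42, 0, -0.02, 0, 0], [42, 0, -0.8, 0, 0], [42, 0, -2.0, 0, 0], [42, 0, -3.3, 0, 0], [42, 0, -3.6, 0, 0], [42, 0, -3.6, 0, 0]])

```text
t: 18.8
tcp_pos: [0.6617, 0.0064, 0.1212]
tool_rot: [-0.547, 0.447, -0.448, 0.548]
force: [-0.1, -0.2, -0.3]
finger_gap: 0.495
```

```bash
python3 -c "
from plan import *
import numpy as np
c=(.5127+.005*np.cos(-2.0549),-.0926+.005*np.sin(-2.0549));print(c)
plan(*c,.12,-2.0549+np.pi/2)"; python3 look.py scene 300 170 160 180 3.3 s10
```

```text
(np.float64(0.5103729239279156), np.float64(-0.09702546234361244))
t 18.80 pos [0.6617 0.0064 0.1212] jaw 11.5deg tilt -1.0 q6 -0.36 gap 0.495 F [-0.1 -0.2 -0.3]
shift units [ 2.379  0.037 -5.628] twist units [np.float64(3.92), np.float64(-14.08)] mm 183.0
```

View pics/s10.png

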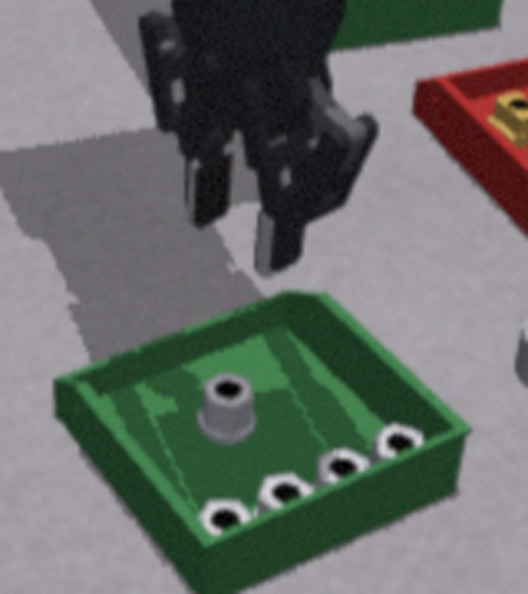

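The collar nut stands upright in the tray. Next is the step block at (368,247).

apply_moves(motion=[[54, 0.4, 0, -0.9, 0.6], [54, 0.9, 0, -2.1, 1.4], [54, 1.5, 0, -3.5, 2.3], [54, 2.0, 0, -4.7, 3.2], [54, 2.3, 0.03, -5.5, 3.9], [54, 2.38, 0.03, -5.63, 3.92], [54, 2.38, 0.03, -5.63, 3.92], [54, 2.38, 0.03, -5.63, 3.92]])

```text
t: 19.85
tcp_pos: [0.5113, -0.0967, 0.1197]
tool_rot: [0.366, -0.605, 0.605, -0.366]
force: [-1.3, 0.8, -0.5]
finger_gap: 0.63
```

```bash
python3 plan.py '.5104,-.0970,.008,-2.0549+np.pi/2'; python3 look.py scene 200 150 160 130 4 s11
```

```text
t 19.85 pos [ 0.5113 -0.0967  0.1197] jaw -27.6deg tilt -1.0 q6 0.08 gap 0.630 F [-1.3  0.8 -0.5]
shift units [ 0.024  3.725 -0.024] twist units [np.float64(0.01), np.float64(-17.99)] mm 112.0
```

View pics/s11.png

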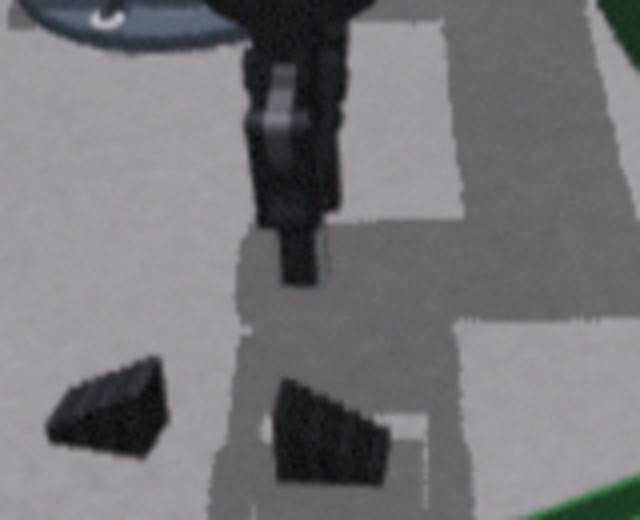

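apply_moves(motion=[[54, 0, 1.2, 0, 0], [54, 0, 2.4, 0, 0], [54, 0, 3.2, 0, 0], [54, 0, 3.66, 0, 0], [54, 0, 3.7, 0, 0], [40, 0, 3.7, 0, 0], [26, 0, 3.7, 0, 0], [26, 0, 3.7, 0, 0], [26, 0, 3.7, 0, 0], [26, 0, 3.7, 0, 0]], squeeze=70)

```text
t: 21.15
tcp_pos: [0.5109, -0.0972, 0.0102]
tool_rot: [0.365, -0.605, 0.606, -0.366]
force: [-1.4, 1.2, 6.7]
finger_gap: 0.359
```

```bash
python3 -c "
from plan import *
# block origin at tray y=+32; block +x will be along tray -y (jaw=blockyaw+90) -> grip offset -5mm in y
x,y=tw('blue',-.020,.032-.005);plan(x,y,.12,TR['blue'][2])"
```

```text
t 21.15 pos [ 0.5109 -0.0972  0.0102] jaw -27.7deg tilt -1.0 q6 0.08 gap 0.359 F [-1.4  1.2  6.7]
shift units [ 6.269 -3.655  3.054] twist units [np.float64(-2.52), np.float64(15.48)] mm 236.0
```

apply_moves(motion=[[26, 0, -0.5, 0, 0], [26, 0, -1.6, 0, 0], [26, 0.2, -2.8, 0.1, -0.1], [26, 0.9, -3.65, 0.4, -0.4], [26, 2.1, -3.65, 1.0, -0.9], [26, 3.5, -3.65, 1.7, -1.4], [26, 4.8, -3.65, 2.35, -1.9], [26, 5.8, -3.65, 2.8, -2.3], [26, 6.27, -3.65, 3.05, -2.52], [26, 6.27, -3.65, 3.05, -2.52], [26, 6.27, -3.65, 3.05, -2.52]])

```text
t: 22.52
tcp_pos: [0.5031, -0.3049, 0.1185]
tool_rot: [-0.489, 0.512, -0.51, 0.489]
force: [-0.6, 1.2, -3.0]
finger_gap: 0.359
```

```bash
python3 -c "
from plan import *
x,y=tw('blue',-.020,.032-.005);plan(x,y,.0180,TR['blue'][2])"; python3 look.py scene 80 200 180 160 3.6 s12
```

```text
t 22.52 pos [ 0.5031 -0.3049  0.1185] jaw -2.6deg tilt -1.0 q6 -0.69 gap 0.359 F [-0.6  1.2 -3. ]
shift units [0.048 3.349 0.044] twist units [np.float64(-0.0), np.float64(18.0)] mm 101.0
```

View pics/s12.png

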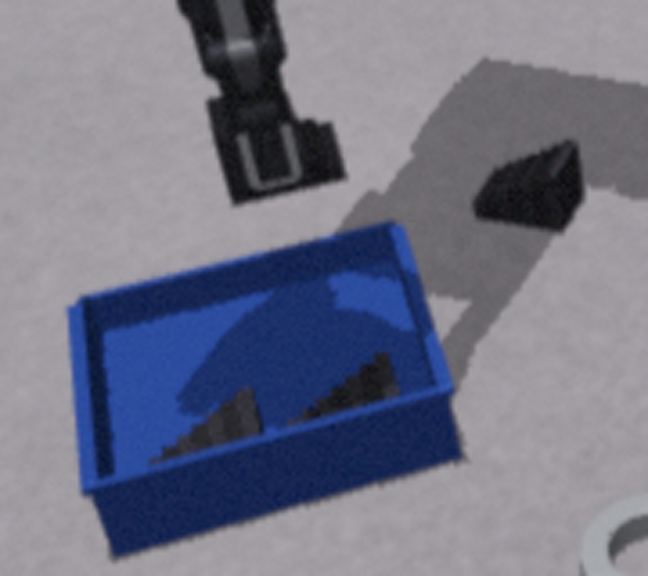

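apply_moves(motion=[[26, 0.03, 1.0, 0.03, 0], [26, 0.03, 2.0, 0.03, 0], [26, 0.03, 2.8, 0.03, 0], [26, 0.03, 3.2, 0.03, 0], [26, 0.03, 3.33, 0.03, 0], [26, 0.03, 3.36, 0.03, 0], [26, 0.03, 3.36, 0.03, 0]])

```text
t: 23.45
tcp_pos: [0.5051, -0.3074, 0.0186]
tool_rot: [0.489, -0.51, 0.512, -0.489]
force: [0.4, 0.5, -2.9]
finger_gap: 0.356
```

apply_moves(motion=[[26, 0, 0.08, 0, 0], [26, 0, 0.12, 0, 0], [26, 0, 0.15, 0, 0], [26, 0, 0.16, 0, 0], [26, 0, 0.16, 0, 0]])

```text
t: 24.08
tcp_pos: [0.5046, -0.3072, 0.0142]
tool_rot: [0.489, -0.511, 0.511, -0.489]
force: [-1.9, 1.1, 5.1]
finger_gap: 0.36
```

Firm floor contact at the expected height. Releasing.

apply_moves(motion=[[32, 0, -0.02, 0, 0], [40, 0, -0.02, 0, 0], [48, 0, -0.02, 0, 0], [50, 0, -0.02, 0, 0], [50, 0, -0.02, 0, 0], [50, 0, -0.8, 0, 0], [50, 0, -2.0, 0, 0], [50, 0, -3.3, 0, 0], [50, 0, -3.6, 0, 0], [50, 0, -3.6, 0, 0]])

```text
t: 25.32
tcp_pos: [0.5046, -0.3071, 0.1211]
tool_rot: [0.489, -0.511, 0.511, -0.489]
force: [0.0, -0.1, -0.6]
finger_gap: 0.584
```

```bash
python3 -c "
from plan import *
a=.8669
plan(.4431+.005*np.cos(a),-.1801+.005*np.sin(a),.12,a+np.pi/2)"; python3 look.py scene 80 200 180 160 3.6 s13
```

```text
t 25.32 pos [ 0.5046 -0.3071  0.1211] jaw -2.5deg tilt -1.0 q6 -0.69 gap 0.584 F [ 0.  -0.1 -0.6]
shift units [-4.269  0.034 -2.133] twist units [np.float64(-14.22), np.float64(3.78)] mm 143.0
```

View pics/s13.png

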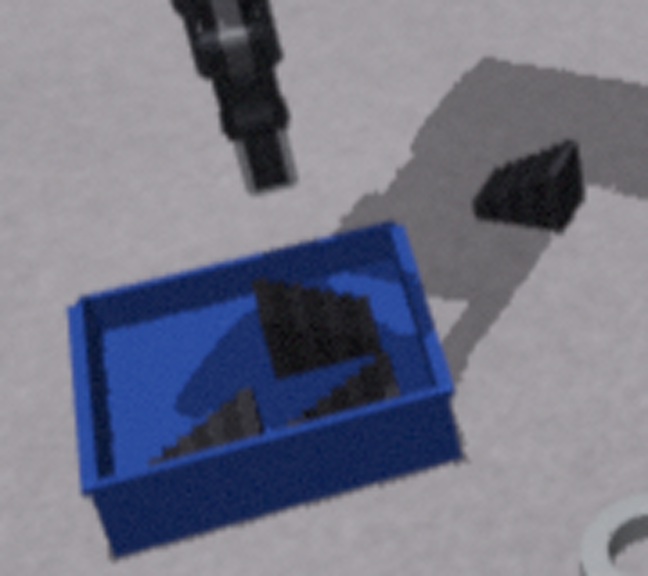

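apply_moves(motion=[[54, -0.7, 0, -0.4, 0.6], [54, -1.7, 0, -0.9, 1.4], [54, -2.9, 0, -1.4, 2.3], [54, -3.9, 0, -1.9, 3.2], [54, -4.2, 0.03, -2.1, 3.78], [54, -4.27, 0.03, -2.13, 3.78], [54, -4.27, 0.03, -2.13, 3.78], [54, -4.27, 0.03, -2.13, 3.78]])

```text
t: 26.38
tcp_pos: [0.4468, -0.177, 0.1197]
tool_rot: [0.297, -0.642, 0.642, -0.297]
force: [-0.9, -0.5, -1.1]
finger_gap: 0.629
```

```bash
python3 -c "
from plan import *
a=.8669
plan(.4431+.005*np.cos(a),-.1801+.005*np.sin(a),.008,a+np.pi/2)"
```

```text
t 26.38 pos [ 0.4468 -0.177   0.1197] jaw -40.3deg tilt -1.0 q6 0.09 gap 0.629 F [-0.9 -0.5 -1.1]
shift units [-0.007  3.724 -0.029] twist units [np.float64(18.0), np.float64(-0.0)] mm 112.0
```

apply_moves(motion=[[54, 0, 1.2, -0.02, 0], [54, 0, 2.4, -0.02, 0], [54, 0, 3.2, -0.02, 0], [54, 0, 3.66, -0.02, 0], [54, 0, 3.7, -0.02, 0], [40, 0, 3.7, -0.02, 0], [26, 0, 3.7, -0.02, 0], [26, 0, 3.7, -0.02, 0], [26, 0, 3.7, -0.02, 0], [26, 0, 3.7, -0.02, 0]])

```text
t: 27.62
tcp_pos: [0.4466, -0.1763, 0.0101]
tool_rot: [0.297, -0.641, 0.642, -0.297]
force: [-0.7, 0.5, 6.5]
finger_gap: 0.354
```

```bash
python3 -c "
from plan import *
x,y=tw('blue',-.020,-.034+.005);plan(x,y,.12,TR['blue'][2])"
```

```text
t 27.62 pos [ 0.4466 -0.1763  0.0101] jaw -40.3deg tilt -1.0 q6 0.09 gap 0.354 F [-0.7  0.5  6.5]
shift units [ 3.533 -3.65   5.421] twist units [np.float64(-3.78), np.float64(14.22)] mm 223.0
```

apply_moves(motion=[[26, 0, -0.5, 0, 0], [26, 0, -1.6, 0, 0], [26, 0.1, -2.8, 0.2, -0.2], [26, 0.6, -3.65, 0.9, -0.7], [26, 1.4, -3.65, 2.1, -1.5], [26, 2.2, -3.65, 3.4, -2.4], [26, 2.9, -3.65, 4.5, -3.2], [26, 3.4, -3.65, 5.2, -3.78], [26, 3.53, -3.65, 5.42, -3.78], [26, 3.53, -3.65, 5.42, -3.78], [26, 3.53, -3.65, 5.42, -3.78]])

```text
t: 29.0
tcp_pos: [0.5006, -0.36, 0.1184]
tool_rot: [-0.489, 0.512, -0.51, 0.489]
force: [-0.0, 0.4, -2.2]
finger_gap: 0.355
```

```bash
python3 -c "
from plan import *
x,y=tw('blue',-.020,-.034+.005);plan(x,y,.0180,TR['blue'][2])"; python3 look.py scene 60 200 180 160 3.6 s14
```

```text
t 29.00 pos [ 0.5006 -0.36    0.1184] jaw -2.5deg tilt -1.0 q6 -0.76 gap 0.355 F [-0.   0.4 -2.2]
shift units [0.077 3.345 0.045] twist units [np.float64(-0.0), np.float64(18.0)] mm 100.0
```

View pics/s14.png

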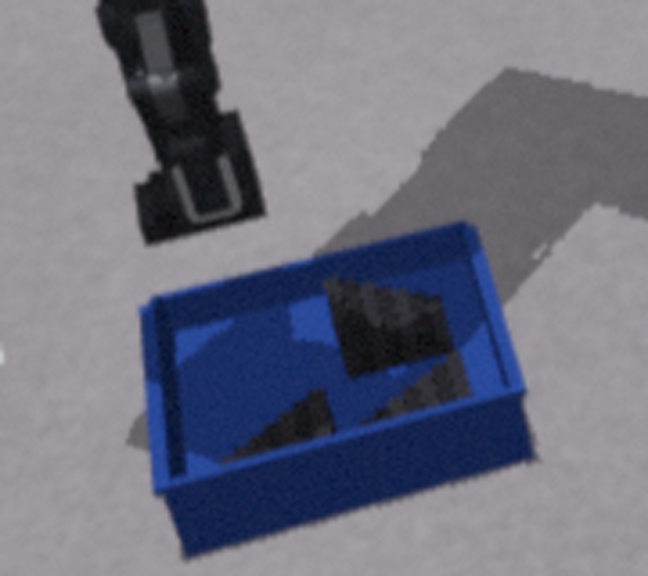

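apply_moves(motion=[[26, 0.03, 1.0, 0.03, 0], [26, 0.04, 2.0, 0.03, 0], [26, 0.04, 2.8, 0.03, 0], [26, 0.04, 3.2, 0.03, 0], [26, 0.04, 3.33, 0.03, 0], [26, 0.04, 3.41, 0.03, 0], [26, 0.04, 3.46, 0.03, 0], [26, 0.04, 3.5, 0.03, 0], [26, 0.04, 3.5, 0.03, 0]])

```text
t: 30.18
tcp_pos: [0.5025, -0.3634, 0.0142]
tool_rot: [0.489, -0.511, 0.511, -0.489]
force: [-0.3, 0.5, 0.8]
finger_gap: 0.359
```

Light floor contact: force rose from -2.2 to +0.8 N, at the same height as the first block. Releasing.

apply_moves(motion=[[26, 0, 0.01, 0, 0], [32, 0, 0, 0, 0], [40, 0, 0, 0, 0], [48, 0, 0, 0, 0], [50, 0, 0, 0, 0], [50, 0, -0.8, 0, 0], [50, 0, -2.0, 0, 0], [50, 0, -3.6, 0, 0], [50, 2.5, -4.5, -2.5, 0], [50, 4.0, -4.5, -4.0, 0], [50, 4.0, -4.5, -4.0, 0], [50, 4.0, -4.5, -4.0, 0]])

```text
t: 31.68
tcp_pos: [0.3746, -0.4807, 0.1491]
tool_rot: [0.488, -0.512, 0.513, -0.487]
force: [0.7, -0.5, -0.3]
finger_gap: 0.587
```

```bash
python3 - <<'E'
from h import *
for n in('top','scene'): cv2.imwrite(f'pics/{n}9.png',cv2.cvtColor(manip.snapshot(n),cv2.COLOR_RGB2BGR))
t=cv2.imread('pics/top9.png');crop(t,130,120,400,160,2,'pics/fin_t.png')
s=cv2.imread('pics/scene9.png');crop(s,80,160,500,220,1.6,'pics/fin_s.png')
E
```

```text
(no output)
```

View pics/fin_t.png

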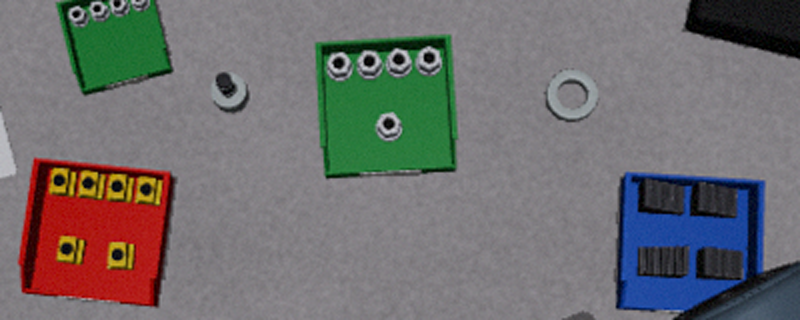

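View pics/fin_s.png

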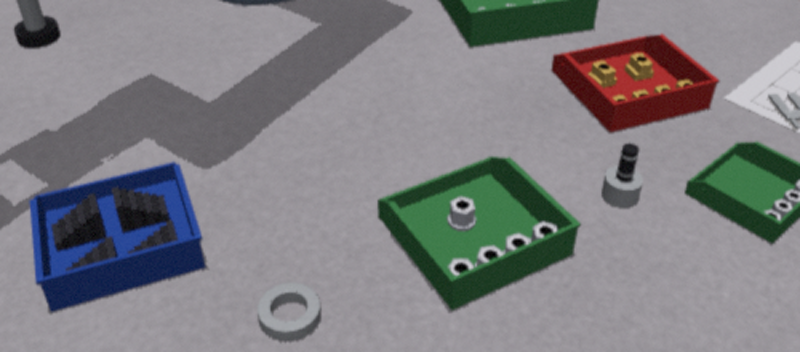

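All five parts stand upright in their trays, in front of the rows. In the top view crop they are at (67,249) and (119,256) in red, (388,126) in green, and (662,261) and (720,263) in blue. One check on the gauges, then I'll hand it in.

```bash
python3 - <<'E'
from h import *
a=cv2.imread('pics/top0.png').astype(int);b=cv2.imread('pics/top9.png').astype(int)
for n,(u,v) in dict(plug=(244,165),ring=(416,167)).items():
    print(n,np.abs(a-b)[v-18:v+18,u-18:u+18].mean().round(2))
print('bg',np.abs(a-b)[60:90,300:400].mean().round(2))
s=manip.sense();print(s['t'],np.abs(s['qd']).max().round(3))
print(manip.sign_off())
E
```

```text
plug 16.25
ring 16.85
bg 15.95
31.775 0.036
the job is handed in; nothing more can be done
None
```

All five parts are in their trays, and I handed the job in at t ≈ 31.8 s of the 118 s allowed. No verdict was reported.

- **Placing:** The two T-nuts are in the red tray, the collar nut is in the green tray, and the two step blocks are in the blue tray with their length along the row. I lowered each part onto the tray floor, opened the fingers and then lifted away.
- **Green tray choice:** Three green trays were on the trolley, about 107, 150 and 204 mm wide. I used the 150 mm one, which matches the description.
- **Final pictures:** Both camera views show all five parts upright on the floor, in the free space in front of the rows, with nothing stacked. In the top view the arm covers only a front corner of the blue tray.
- **Gauges:** I compared the start and end top views around the ring and plug gauges. The difference was 16–17 grey levels, the same as at a background patch (16), so there is no sign that either moved. The background value is high, so this check is coarse.
- **Contact forces:** Gripping and setting down gave about 7 N at most, where I read it. The first T-nut was released without a force reading after its last 2 mm of lowering, but the picture afterwards shows it standing upright.

I did not fit the final positions numerically. The end state is judged from the pictures and the arm's release positions.

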